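Zero the peak pointer of the large clay-firmness gauge

ROBOT

A 7-joint arm with a two-finger parallel gripper is mounted at the origin on the work surface. World frame = base frame: x ahead of the robot, y to its left, z up, the work surface at z = 0. Lengths are in m, angles in rad, forces in N, time in s.
With the tool pointing down it reaches from about 0.425 to 0.925 m from the base axis. Payload 6.8 kg.
Tool frame: the origin (TCP) lies at the very end of the fingers, on their centre line; the grasp point (between the pads) lies 19 mm behind it; z points along the fingers, y is the line along which they close (so a half turn about z gives the same grasp; the last joint's range is limited). The gripper opens to 85 mm and grips with 20 to 120 N. Pads are 22 mm wide; open, the fingers measure 114 mm over their backs; the gripper's body (76 mm by 85 mm) begins 54 mm behind the grasp point. The pads swing forward as they close: fully open they stand 13 mm farther back than shut.
Start: joints at [-1.407, 0.477, 0.022, 1.555, -0.011, 1.109, -0.083], TCP at [0.181, 0.65, 0.231] pointing down, gripper open.
Joint ranges: [-2.96, 2.96], [-0.34, 2.1], [-1.41, 1.46], [0.24, 2.44], [-1.37, 4.51], [0.17, 1.92], [-2.96, 2.96]. Speed limits (rad/s): [2.39, 2.39, 3.14, 3.14, 3.14, 3.14, 3.14].

INTERFACE

Orientations are given as a rotation vector (axis times angle).
In Python, from bench import get_obs, viewer, r gives the robot as it stands. The module is installed in compiled form; this text tells all that it offers.
- The arm moves only by the tool play_rows, never from a script. Its argument "commands" is a list that holds one entry, the list of rows, each a list of 5 numbers: the gripper's target within -1 to 1 (shut at 1, half-way at 0, fully open at -1), then the shift along the tool's x, y, z scaled (see below), then the turn about the tool's z scaled (see below). A call has 1 to 12 rows; each row is the pose to reach, as a shift and turn from the pose commanded when the call began, along the tool's axes at that moment; what a row does not reach only later rows make up. The controller multiplies each number of a shift by 0.2 m and each number of a turn by pi/2 rad. A row lasts 1/12 s, in which the tool goes at most 41.7 mm and 7.16 degrees, less where a joint would pass 70% of its speed; a pose out of reach is approached as far as the arm can. A call with a number of a shift or a turn outside -1 to 1 is refused whole. A call with a gripper value outside its range is refused whole. The fingers move at their own pace and stop on an object; "grip_force" is the grip in N (left out, the last holds). Time passes only in rows, so rows that repeat a pose let the fingers close. It gives the time, the measured TCP pose, the force, the opening and the grip force at its end, in the units of the state.
- get_obs(): the state, without advancing time (a new reading comes with each control period).
- viewer.grab_frame(name): name is "scene" or "top" or "wrist"; returns a dict with "pixels" (480x640x3 uint8, red, green, blue), "fovy" (degrees; the focal length in pixels is half the picture's height over the tangent of half this angle, whatever the lens; pixels are square), "cx", "cy" (the principal point, pixels), "world_to_cam" (4x4, takes a point from world to camera coordinates); the wrist camera has in their place "hand_eye" (4x4, takes a point from camera to tool coordinates, whose origin is the TCP and whose axes are the flange's). Camera axes: x right, y up, looking along -z (the intrinsics and any distortion apply to the point x, -y, -z); pixel columns grow to the right and rows downward; lengths in m; the calibration is good to about 2 mm. The wrist camera is an equidistant fisheye: a pixel r from the principal point sees the ray r / f radians off the axis. A picture is of the moment at which its call begins: read the wrist's pose just before it. There is no depth.
- r.hand_in(): hands the job in; it is judged then, once.
Trained networks look in a picture, given as the dict that the camera call returned (one of the last four; its "shot" number tells which), for a name from the list of things; names that differ only in an ending like _2 or _b are one class to them, and where a whole thing is asked for, a point or a joint stands for the part that bears it (a point fixed in the world has none). Each returns a list of dicts, best first, with "score" (0 to 1); they miss things now and then, are a little off and sometimes report something else, mostly with a low value. They report only what shows in the picture. A call takes as long as a camera call. They do not tell look-alikes from the thing itself.
- viewer.trace(picture, thing): "pixels" (480x640 bool, what is visible of it) and "rect" ([left, top, right, bottom] in pixels, round what is visible of it).
The state is a dict: "clock": time; "joints": joint angles; "qvel": joint speeds; "tau": joint torques, N m; "tcp_pos": TCP position; "orientation": TCP orientation; "contact_force": force on the tool from outside, world axes, zero at the start; "moment": the same for the moment, N m; "grip_width": finger opening in m; "gripper_force": force on a finger pad.
Only numpy, scipy, OpenCV 4.12 (cv2) and the standard library are available. Lean on these libraries where they do the work, as an engineer would, in place of code of your own. Each camera call takes 0.05 s, during which the arm holds its last target. There are 200 camera calls.

TASK

The last firmness test on the clay relief has left the peak pointer of the large dial gauge standing up the scale. Turn that gauge's bar knob anticlockwise (seen from above) until its pointer is right back at the zero stop, then let go; leave the pointer of the small gauge as it is.

Things in the scene. Friction and masses are not known exactly. Their poses are not given: they have to be found in the camera images.
- large: The larger of two look-alike grey dial gauges fixed face up on the bench: 150 mm square (the small one 99 mm), 36 mm high, white dial 130 mm wide at 40 mm height, steel plunger out of its +x side. Origin: underside centre, below the knob's axis; z up. Scale: zero at +1.0 rad about z from its x axis, end at -1.0. Zero stop: dark steel pin 7 mm thick, 10 mm tall, just past the zero tick, 50 mm out.
- large_grip (a point): Middle of the grip of the large gauge's black bar knob, on its upright axis, 74 mm above the bench. Bar 14 mm thick, 44 mm long, from 49 to 87 mm above the bench, on a hub 42 mm across; its long sides are free for fingers. The point's x axis points along the bar to the pointer's tip, z up. A thin pointer arm, 46 mm above the bench, reaches 56 mm from the axis.
- large_pointer (a joint): Angle of the large gauge's knob and pointer (one piece), rad: 0 at the zero stop, where the pointer touches the pin, growing clockwise seen from above up to 2.0. The pointer points at (1.0 - value) rad about the body's z from the body's x axis. Light friction (0.04 N m), no spring: it stays where it is left and cannot go past 0.
- small_tip (a point): Tip of the small gauge's pointer, 37 mm from that gauge's axis, 46 mm above the bench; its x axis points outward along the pointer. The small gauge has the same layout and a like bar knob, 29 mm long, 14 mm thick, its top 87 mm above the bench. This pointer is to stay as it is.
Things that resemble listed ones, but are neither listed nor needed, are in the scene too. Leave any green look-alike of the large alone.

How it is judged:
By the outcome, as a careful person would: the job done as asked, in the order asked, and still so for the second after the job is handed in, with the robot touching nothing.
It also fails if it takes over 32 s, if anything falls off the work surface, if the arm or the gripper's body presses on something with over 40 N, if the wrist force passes 120 N, or if a joint passes its speed limit or range.

## Working session

There is one attempt and no reset: what is moved stays moved. The work goes in short steps, Python scripts to look and compute and a tool call to move; the robot and the scene stay as the last step left them, time stands still between calls to the robot, and variables do not carry over. Pictures are saved under pics/ and viewed, at most 10 in all, crops included, and the job is handed in when it is done.

Besides the shell and the picture viewer there is one more tool, called after "Emit:" as name(argument=value, ...) on one line, values as JSON. play_rows: Moves the arm, as the interface text tells. Shifts and turns lie within -1 to 1; 1 stands for 0.2 m of shift or pi/2 rad of turn. Its arguments: {"type":"object","properties":{"commands":{"type":"array","items":{"type":"array","items":{"type":"array","items":{"type":"number","minimum":-1,"maximum":1}}}},"grip_force":{"type":"number"}},"required":["commands"]}

```bash
mkdir -p pics; cat > h.py <<'E'
import numpy as np,cv2
from scipy.spatial.transform import Rotation as R
from bench import get_obs,viewer,r
def grab(n,save=None):
    o=get_obs();p=viewer.grab_frame(n)
    if save: cv2.imwrite(f'pics/{save}.png',p['pixels'][:,:,::-1])
    return o,p
def ray(p,uv,o=None):
    f=240/np.tan(np.radians(p['fovy'])/2)
    a=np.array([(uv[0]-p['cx'])/f,(uv[1]-p['cy'])/f])
    if 'hand_eye' in p:
        t=np.linalg.norm(a);s=np.sin(t)/t if t>1e-9 else 1
        d=np.array([a[0]*s,-a[1]*s,-np.cos(t)])
        T=np.eye(4);T[:3,:3]=R.from_rotvec(o['orientation']).as_matrix();T[:3,3]=o['tcp_pos'];C=T@p['hand_eye']
    else:
        d=np.array([a[0],-a[1],-1]);C=np.linalg.inv(p['world_to_cam'])
    return C[:3,3],C[:3,:3]@d
def atz(p,uv,z,o=None):
    c,d=ray(p,uv,o);return c+d*(z-c[2])/d[2]
def tri(rs):
    A=0;b=0
    for c,d in rs:
        d=d/np.linalg.norm(d);P=np.eye(3)-np.outer(d,d);A=A+P;b=b+P@c
    return np.linalg.solve(A,b)
E
python3 - <<'E'
from h import *
ps={}
for n in ['top','scene']:
    o,p=grab(n,n+'0');print(n,p['fovy'],p['cx'],p['cy'],p.keys())
    for t in ['large','large_grip','small_tip']:
        for q in viewer.trace(p,t)[:4]:
            ys,xs=np.nonzero(q['pixels']);print(t,round(q['score'],2),q['rect'],xs.mean().round(1),ys.mean().round(1),len(xs),atz(p,(xs.mean(),ys.mean()),.04).round(3))
print(o)
a=cv2.imread('pics/top0.png');b=cv2.imread('pics/scene0.png')
E
```

```text
top 43.16939085666303 322.2840018141531 245.3574921528885 dict_keys(['pixels', 'fovy', 'cx', 'cy', 'world_to_cam', 'shot'])
large 0.79 [374.7, 237.2, 476.3, 337.3] 422.1 285.9 5722 [ 0.333 -0.16   0.04 ]
large 0.66 [205.9, 147.9, 293.8, 245.2] 248.0 201.0 5395 [0.515 0.193 0.04 ]
large 0.56 [137.1, 269.4, 235.0, 377.1] 186.1 325.1 6076 [0.262 0.316 0.04 ]
large_grip 0.86 [399.8, 275.0, 439.3, 295.4] 424.2 285.6 384 [ 0.334 -0.165  0.04 ]
large_grip 0.76 [239.6, 186.6, 257.1, 214.5] 246.8 198.6 323 [0.52  0.196 0.04 ]
large_grip 0.58 [158.9, 316.2, 197.9, 340.3] 182.2 326.4 424 [0.26  0.323 0.04 ]
small_tip 0.56 [409.2, 171.9, 423.5, 190.2] 413.9 181.6 191 [ 0.552 -0.153  0.04 ]
scene 53.875746073166 316.2824335433298 245.89672269485737 dict_keys(['pixels', 'fovy', 'cx', 'cy', 'world_to_cam', 'shot'])
large 0.96 [147.5, 220.2, 247.3, 293.9] 195.9 254.7 5028 [ 0.369 -0.152  0.04 ]
large 0.88 [391.0, 207.2, 494.2, 277.4] 444.0 241.3 4750 [0.299 0.312 0.04 ]
large 0.81 [332.6, 281.1, 455.4, 394.4] 393.8 331.1 8561 [0.552 0.193 0.04 ]
large_grip 0.92 [432.6, 207.3, 471.5, 231.4] 445.3 220
[... 271 characters left out ...]
4 ]
{'clock': 0.2, 'joints': array([-1.40710927,  0.47754153,  0.02237487,  1.55603447, -0.01152212,
        1.10926845, -0.08312129]), 'qvel': array([ 0.00029489, -0.00218365,  0.00219161, -0.0018094 ,  0.00038829,
       -0.00057617,  0.00110602]), 'tau': array([ 6.26433757e-04, -5.96277344e+01,  1.60680447e+00, -2.81178814e+01,
        1.24278749e-02,  7.08579028e-03, -8.63066418e-06]), 'tcp_pos': array([0.18111974, 0.64988919, 0.23067586]), 'orientation': array([-4.25654187e-01, -3.11253459e+00,  1.75956560e-03]), 'contact_force': array([0.28349615, 0.04098964, 0.22897855]), 'moment': array([ 0.01203501, -0.00044419, -0.02144657]), 'gripper_force': 0.0, 'grip_width': 0.08528474275629518}
```

View pics/top0.png

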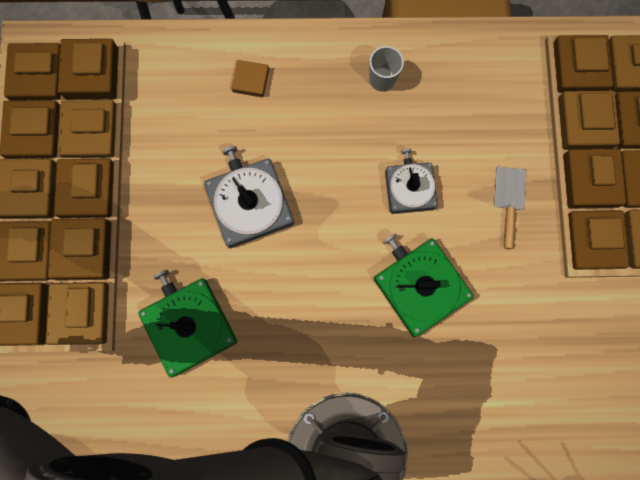

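View pics/scene0.png

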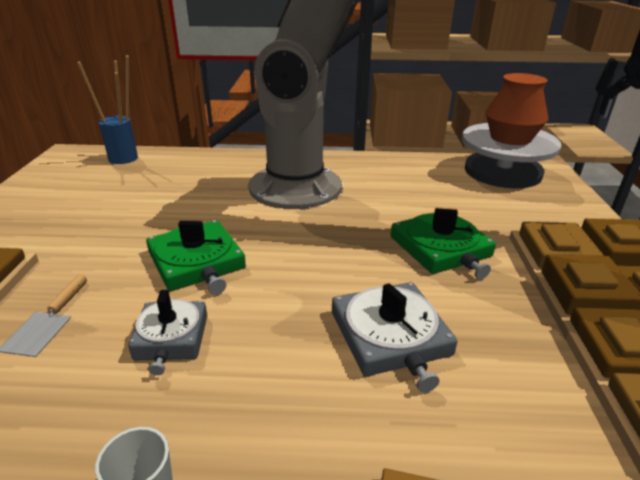

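Candidates in the top view are large grey at (248,201), small grey at (413,187), and green look-alikes at (186,326) and (424,286). The larger grey one at (248,201) with the white dial fits. I'll confirm that in an enlarged crop.

```bash
python3 - <<'E'
import cv2,numpy as np
a=cv2.imread('pics/top0.png')[140:250,195:305];b=cv2.imread('pics/scene0.png')[275:395,325:445]
cv2.imwrite('pics/crop.png',np.hstack([cv2.resize(a,(400,400),interpolation=2),cv2.resize(b,(400,400),interpolation=2)]))
E
```

```text
(no output)
```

View pics/crop.png

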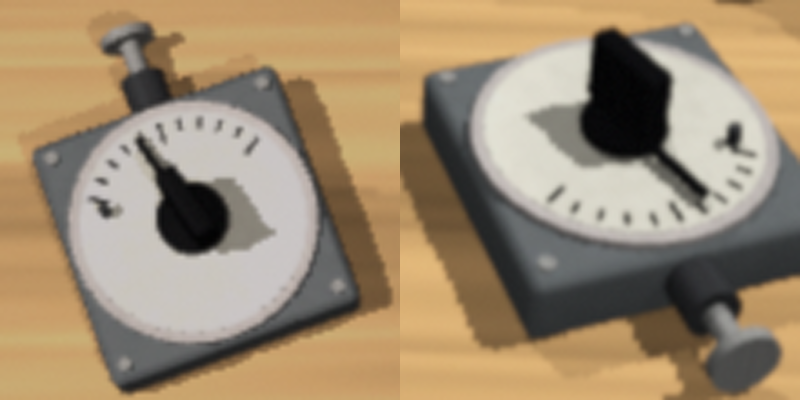

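The crop shows the grey large gauge with its white dial. The hub is at top px (247.8,199.7), the pointer tip at (233.8,178.5), the pin at (224.4,197.8), and the plunger is up.

```bash
python3 - <<'E'
from h import *
o,p=grab('top');o,s=grab('scene')
T=lambda x,y:(195+x/3.636,140+y/3.636);S=lambda x,y:(325+(x-400)/3.333,275+y/3.333)
print('cam',ray(p,(0,0))[0],ray(s,(0,0))[0])
sc=[atz(p,T(*q),.036) for q in [(53,159),(264,83),(338,285),(125,364)]]
c=np.mean(sc,0);print('screws',np.round(sc,3),'ctr',c.round(4))
x=(sc[0]+sc[1]-sc[2]-sc[3]);bx=np.arctan2(x[1],x[0]);print('body yaw',bx)
print('scene screws',[atz(s,S(*q),.036).round(3) for q in [(448,76),(547,261),(688,31)]])
for n,q,z in [('tip',(141,140),.046),('pin',(107,210),.045)]:
    w=atz(p,T(*q),z)-c;a=np.arctan2(w[1],w[0]);print(n,w.round(3),'angle',a,'rel',a-bx)
print('tip tri',tri([ray(p,T(141,140)),ray(s,S(704,202))]))
print('knobtop tri',tri([ray(p,T(190,204)),ray(s,S(636,52))]))
Rm=R.from_rotvec(o['orientation']).as_matrix();print(Rm.round(3))
E
```

```text
cam [0.21260236 0.06643991 1.26502704] [1.07387384 0.09857243 0.53079563]
screws [[0.554 0.274 0.036]
 [0.598 0.153 0.036]
 [0.478 0.111 0.036]
 [0.434 0.232 0.036]] ctr [0.5161 0.1922 0.036 ]
body yaw 0.33637542543677174
scene screws [array([0.474, 0.112, 0.036]), array([0.595, 0.154, 0.036]), array([0.432, 0.234, 0.036])]
tip [0.046 0.03  0.01 ] angle 0.5778953254859617 rel 0.24151990004918994
pin [0.005 0.049 0.009] angle 1.4625154303116017 rel 1.12614000487483
tip tri [0.56298033 0.22325323 0.04275806]
knobtop tri [0.51406238 0.19232226 0.08618404]
[[-0.963  0.269 -0.   ]
 [ 0.269  0.963 -0.   ]
 [ 0.    -0.    -1.   ]]
```

Emit:
play_rows(commands=[[[-1,-1,-0.787,0,0],[-1,-1,-0.787,0,0],[-1,-1,-0.787,0,0],[-1,-1,-0.787,0,0],[-1,-1,-0.787,0,0],[-1,-1,-0.787,0,0],[-1,-1,-0.787,0,0],[-1,-1,-0.787,0,0]]])

```text
clock: 1.17
tcp_pos: [0.3343, 0.442, 0.2317]
orientation: [0.436, 3.11, -0.0]
contact_force: [-1.0, 0.3, 0.0]
grip_width: 0.0851
gripper_force: 0.0
```

Emit:
play_rows(commands=[[[-1,-1,-0.787,0,0.9],[-1,-1,-0.787,0,0.9],[-1,-1,-0.787,0,0.9],[-1,-1,-0.787,0,0.9],[-1,-1,-0.787,0,0.9],[-1,-1,-0.787,0,0.9],[-1,-1,-0.787,0,0.9],[-1,-1,-0.787,0,0.9],[-1,-1,-0.787,0,0.9],[-1,-1,-0.787,0,0.9],[-1,-1,-0.787,0,0.9],[-1,-1,-0.787,0,0.9]]])

```text
clock: 2.17
tcp_pos: [0.4815, 0.2419, 0.2313]
orientation: [-2.349, -2.086, -0.001]
contact_force: [-0.3, 0.3, -0.1]
grip_width: 0.0856
gripper_force: 0.0
```

```bash
cat > go.py <<'E'
from h import *
import sys
x,y,z,yaw=map(float,sys.argv[1:5]);o=get_obs()
M=R.from_rotvec(o['orientation']).as_matrix();d=M.T@(np.array([x,y,z])-o['tcp_pos'])
t=yaw-np.arctan2(M[1,0],M[0,0]);t=(t+np.pi/2)%np.pi-np.pi/2
print('t',o['clock'],'tcp',o['tcp_pos'].round(4),'q',o['joints'].round(3),'F',o['contact_force'].round(1),o['grip_width'],'yaw',np.arctan2(M[1,0],M[0,0]))
print('units',(d/.2).round(3),'turn',round(-t/(np.pi/2),3))
E
python3 go.py .515 .1925 .2 .578
```

```text
t 2.1667 tcp [0.4815 0.2419 0.2313] q [-0.953  0.265  0.449  1.906 -0.136  1.    -0.563] F [-0.3  0.3 -0.1] 0.08556207902665415 yaw 1.4525569246450574
units [-0.226  0.195  0.156] turn 0.557
```

Emit:
play_rows(commands=[[[-1,-0.226,0.195,0.1,0.557],[-1,-0.226,0.195,0.1,0.557],[-1,-0.226,0.195,0.1,0.557],[-1,-0.226,0.195,0.1,0.557],[-1,-0.226,0.195,0.1,0.557],[-1,-0.226,0.195,0.1,0.557],[-1,-0.226,0.195,0.1,0.557],[-1,-0.226,0.195,0.1,0.557],[-1,-0.226,0.195,0.1,0.557]]])

```text
clock: 2.92
tcp_pos: [0.5154, 0.192, 0.2112]
orientation: [-3.007, -0.909, -0.0]
contact_force: [-0.2, -0.5, 0.0]
grip_width: 0.0853
gripper_force: 0.0
```

```bash
python3 go.py .515 .1925 .058 .578; python3 - <<'E'
from h import *
o,p=grab('wrist','w1');print(p['cx'],p['cy'],p['fovy'])
for q in viewer.trace(p,'large_grip')[:2]: print(q['score'],q['rect'])
E
```

```text
t 2.9167 tcp [0.5154 0.192  0.2112] q [-0.988  0.337  0.648  1.912 -0.244  0.972 -1.212] F [-0.2 -0.5  0. ] 0.08532825618867508 yaw 0.5873542434396676
units [-0.    -0.003  0.766] turn 0.006
319.90154012119973 241.22572840938741 65.70646984690485
0.79 [295.7, 151.7, 340.8, 258.1]
0.7 [65.8, 318.3, 118.5, 358.6]
```

View pics/w1.png

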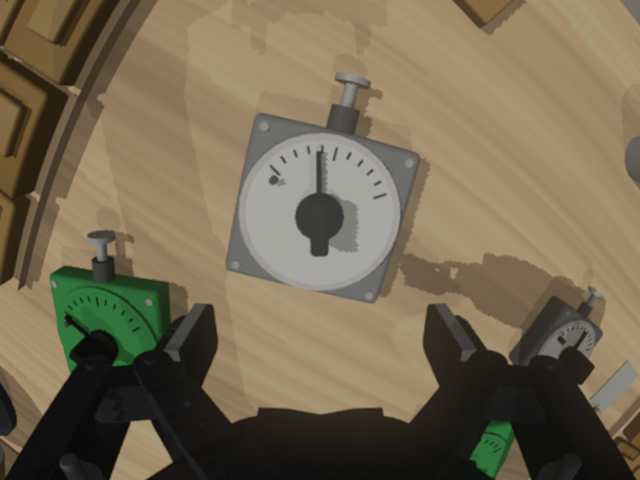

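The wrist view shows the large gauge ahead. Its pointer is vertical at column 319, with the tip at (319,152), the hub at (319,217), the pin at (273,180) and the fingers symmetric about column 320. The bar is aligned with the pads.

```bash
python3 - <<'E'
from h import *
o,p=grab('wrist')
w=lambda u,v,z:atz(p,(u,v),z,o)
h=w(319.5,216.5,.049);t=w(319.5,152,.046);n=w(273,180,.05)
sc=np.mean([w(*q,.036) for q in [(264,126),(409,163),(369,296),(235,265)]],0)
print(h,t,n,sc)
for a in (t,n): print(np.arctan2(*(a-h)[1::-1]), np.linalg.norm((a-h)[:2]))
E
```

```text
[0.51780762 0.19292037 0.049     ] [0.56283166 0.22284975 0.046     ] [0.52269796 0.24231346 0.05      ] [0.51612711 0.19212199 0.036     ]
0.5866691628958796 0.054064150531321346
1.472109395495801 0.049634592755570243
```

Emit:
play_rows(commands=[[[-1,0,0,0.2,0.006],[-1,0,0,0.4,0.006],[-1,0,0,0.55,0.006],[-1,0,0,0.55,0.006],[-1,0,0,0.55,0.006]]])

```text
clock: 3.48
tcp_pos: [0.5149, 0.1897, 0.1007]
orientation: [3.013, 0.887, -0.005]
contact_force: [0.4, -0.4, 1.5]
grip_width: 0.0854
gripper_force: 0.0
```

```bash
python3 go.py .516 .1925 .058 .583
```

```text
t 3.4833 tcp [0.5149 0.1897 0.1007] q [-0.903  0.493  0.563  1.998 -0.376  0.756 -1.112] F [ 0.4 -0.4  1.5] 0.08538804575096576 yaw 0.5724821093405619
units [ 0.013 -0.009  0.213] turn -0.007
```

Emit:
play_rows(commands=[[[-1,0.012,-0.008,0.1,0],[-1,0.012,-0.008,0.213,0],[-1,0.012,-0.008,0.213,0],[-0.4,0.012,-0.008,0.213,0],[1,0.012,-0.008,0.213,0],[1,0.012,-0.008,0.213,0],[1,0.012,-0.008,0.213,0],[1,0.012,-0.008,0.213,0],[1,0.012,-0.008,0.213,0],[1,0.012,-0.008,0.213,0],[1,0.012,-0.008,0.213,0],[1,0.012,-0.008,0.213,0]]], grip_force=30)

```text
clock: 4.48
tcp_pos: [0.5168, 0.1938, 0.0595]
orientation: [-3.012, -0.886, -0.001]
contact_force: [-2.5, 2.4, 7.0]
grip_width: 0.0134
gripper_force: 32.2
```

```bash
python3 go.py .516 .1925 .058 1.336
```

```text
t 4.4833 tcp [0.5168 0.1938 0.0595] q [-0.866  0.558  0.515  2.012 -0.432  0.677 -1.073] F [-2.5  2.4  7. ] 0.013395069718612712 yaw 0.572256378405404
units [-0.007  0.004  0.008] turn -0.486
```

Emit:
play_rows(commands=[[[1,0,0,0,-0.06],[1,0,0,0,-0.12],[1,0,0,0,-0.18],[1,0,0,0,-0.24],[1,0,0,0,-0.3],[1,0,0,0,-0.36],[1,0,0,0,-0.4],[1,0,0,0,-0.43],[1,0,0,0,-0.45],[1,0,0,0,-0.45],[1,0,0,0,-0.45]]])

```text
clock: 5.4
tcp_pos: [0.5168, 0.1939, 0.0596]
orientation: [-2.52, -1.875, -0.002]
contact_force: [-2.0, 1.6, 6.6]
grip_width: 0.0138
gripper_force: 32.0
```

```bash
python3 go.py .516 .1925 .058 1.336; python3 -c "
from h import *
print(get_obs()['moment'])"
```

```text
t 5.4 tcp [0.5168 0.1939 0.0596] q [-0.724  0.524  0.325  2.003 -0.268  0.654 -0.518] F [-2.   1.6  6.6] 0.013793479649082115 yaw 1.2793697185600115
units [-0.008 -0.002  0.008] turn -0.036
[0.30955747 0.46781311 0.01375252]
```

Emit:
play_rows(commands=[[[1,0,0,0,-0.02],[1,0,0,0,-0.035],[1,0,0,0,-0.035],[1,0,0,0,-0.035]]])

```text
clock: 5.73
tcp_pos: [0.5168, 0.1939, 0.0595]
orientation: [-2.467, -1.943, -0.002]
contact_force: [-2.5, 1.9, 7.1]
grip_width: 0.0133
gripper_force: 32.0
```

```bash
python3 go.py .516 .1925 .058 1.336; python3 -c "
from h import *
print(get_obs()['moment'])"
```

```text
t 5.7333 tcp [0.5168 0.1939 0.0595] q [-0.713  0.522  0.311  2.002 -0.255  0.653 -0.474] F [-2.5  1.9  7.1] 0.013326215984676272 yaw 1.3343903259253178
units [-0.008 -0.002  0.008] turn -0.001
[0.31661972 0.50556833 0.05403936]
```

Emit:
play_rows(commands=[[[1,0,0,0,-0.015],[1,0,0,0,-0.015],[1,0,0,0,-0.015]]])

```text
clock: 5.98
tcp_pos: [0.5168, 0.194, 0.0595]
orientation: [-2.446, -1.969, -0.002]
contact_force: [-2.8, 1.7, 5.9]
grip_width: 0.014
gripper_force: 33.1
```

```bash
python3 go.py .516 .1925 .058 1.336; python3 -c "
from h import *
print(get_obs()['moment'])"
```

```text
t 5.9833 tcp [0.5168 0.194  0.0595] q [-0.709  0.521  0.305  2.002 -0.251  0.653 -0.457] F [-2.8  1.7  5.9] 0.014043174838603952 yaw 1.3558210104139663
units [-0.008 -0.002  0.008] turn 0.013
[ 0.44228749  0.50991362 -0.58179432]
```

Emit:
play_rows(commands=[[[1,0,0,0,-0.015],[1,0,0,0,-0.015],[1,0,0,0,-0.015]]])

```text
clock: 6.23
tcp_pos: [0.5168, 0.1939, 0.0596]
orientation: [-2.424, -1.996, -0.002]
contact_force: [-2.7, 2.7, 5.6]
grip_width: 0.0133
gripper_force: 42.8
```

```bash
python3 go.py .516 .1925 .058 1.336; python3 -c "
from h import *
print(get_obs()['moment'])"
```

```text
t 6.2333 tcp [0.5168 0.1939 0.0596] q [-0.704  0.52   0.299  2.002 -0.247  0.653 -0.439] F [-2.7  2.7  5.6] 0.013256705016989662 yaw 1.3775747957889801
units [-0.008 -0.003  0.008] turn 0.026
[ 0.52803985  0.61073336 -1.12360967]
```

The moment rose from about 0 to -1.1 N m, so the pointer is against the stop. Now I'll release and lift.

Emit:
play_rows(commands=[[[-1,0,0,0,0],[-1,0,0,0,0],[-1,0,0,0,0],[-1,0,0,0,0],[-1,0,0,0,0],[-1,0,0,0,0],[-1,0,0,-0.15,0],[-1,0,0,-0.35,0],[-1,0,0,-0.55,0],[-1,0,0,-0.76,0],[-1,0,0,-0.76,0],[-1,0,0,-0.76,0]]])

```text
clock: 7.23
tcp_pos: [0.5184, 0.1935, 0.2134]
orientation: [2.422, 2.0, 0.009]
contact_force: [0.6, -0.3, -0.5]
grip_width: 0.0857
gripper_force: 0.0
```

```bash
python3 - <<'E'
from h import *
o,p=grab('wrist');print(o['clock'],o['tcp_pos'])
cv2.imwrite('pics/w2.png',cv2.resize(p['pixels'][100:320,200:440,::-1],None,fx=2.7,fy=2.7,interpolation=2))
E
```

```text
7.2333 [0.518358   0.19353885 0.21336499]
```

View pics/w2.png

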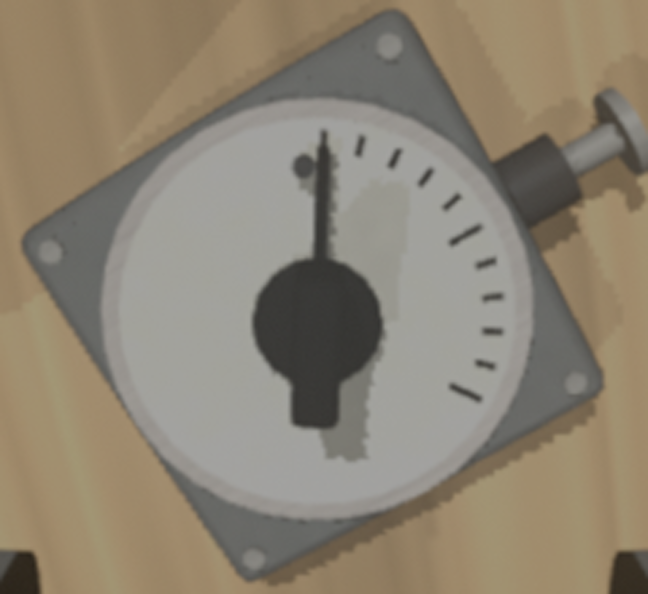

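The pointer, at column 322 of the crop, covers the zero tick and touches the pin at (304,166). The gripper is clear, so I'm handing in.

```bash
python3 -c "
from h import *
print(r.hand_in())"
```

```text
the job is handed in; nothing more can be done
None
```

I turned the large grey gauge's knob anticlockwise until its pointer rested against the zero stop, then released it and handed the job in at about 7.3 s; I never moved the arm near the small gauge.

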